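# Right the toppled tub and shut the condiment station

### The arm

A 7-joint arm with a two-finger parallel gripper is mounted at the origin on a cart in front of the work surface, level with it; the furniture and walls round the work are solid. World frame = base frame: x ahead of the robot, y to its left, z up, the work surface at z = 0. Lengths are in m, angles in rad, forces in N, time in s.
With the tool pointing down it reaches from about 0.425 to 0.875 m from the base axis. Payload 4.7 kg.
Tool frame: the origin (TCP) lies midway between the tips of the shut fingers; the grasp point (between the pads) lies 19 mm behind it; z points along the fingers, y is the direction in which the jaws open and shut (so a half turn about z gives the same grasp; the last joint's range is limited). The gripper opens to 85 mm and grips with 20 to 120 N. Pads are 22 mm wide; open, the fingers measure 114 mm over their backs; the gripper's body (76 mm by 85 mm) begins 54 mm behind the grasp point. The pads swing forward as they close: fully open they stand 13 mm farther back than shut.
Start: joints at [1.329, 0.321, -0.07, 1.45, 0.023, 1.371, -0.057], TCP at [0.164, -0.629, 0.231] pointing down, gripper open.
Joint ranges: [-2.86, 2.86], [-0.3, 2.09], [-1.38, 1.24], [0.06, 2.45], [-1.56, 4.7], [0.09, 2.05], [-2.69, 2.69]. Speed limits (rad/s): [2.57, 2.57, 3.14, 3.14, 3.14, 3.14, 3.14].

### API

Orientations are given as a unit quaternion [x, y, z, w].
In Python, from workcell import sensors, cams, job, spotter gives the robot as it stands.
- The arm moves only by the tool apply_moves, never from a script. Its argument "moves" is a list of rows, each a list of 3 entries, a list of its own where there are three numbers: the shift along the tool's x, y, z in units of 40 mm (1.0 is 40 mm), then the turn, a rotation vector about the tool's x, y, z in units of 8 degrees (1.0 is 8 degrees), then the closure, from 0 (fully open) to 1 (shut). In form: [[[dx, dy, dz], [ax, ay, az], claw], ...]. A call has 1 to 5 rows; each row is the pose to reach, as a shift and turn from the pose measured when the call began, along the tool's axes at that moment; what a row does not reach only later rows make up. A row lasts 1/8 s, in which the tool goes at most 62.5 mm and 10.7 degrees, less where a joint would pass 70% of its speed; a pose out of reach is approached as far as the arm can. A call with a gripper value outside its range is refused whole. The fingers move at their own pace and stop on an object; the grip force is fixed at half the most. Time passes only in rows, so rows that repeat a pose let the fingers close. It gives the time, the measured TCP pose, the force and the opening at its end, in the units of the state.
- sensors.state(): the state, without advancing time (a new reading comes with each control period).
- cams.snapshot(name): name is "scene" or "top" or "wrist"; returns the picture (480x640x3 uint8, red, green, blue); there is no depth.
- cams.camera_info(name): a dict with "fovy" (degrees; the focal length in pixels is half the picture's height over the tangent of half this angle, whatever the lens; pixels are square), "cx", "cy" (the principal point, pixels), "k1" (the pictures are not rectified: a ray, as slopes to the right and down, at radius r is drawn at 1 + k1 r^2 times it, then the intrinsics apply), "extrinsics" (4x4, takes a point from world to camera coordinates). Camera axes: x right, y down, z forward; pixel columns grow to the right and rows downward; lengths in m; the calibration is good to about 2 mm. A picture is of the moment at which its call begins: read the wrist's pose just before it. camera_info takes no time and is no camera call; for the wrist camera it gives the pose at the moment of the call.
- job.job_done(): hands the job in, once; it reports no verdict.
Trained networks look in the newest picture that a camera, given by its name, has taken for a name from the list of things; names that differ only in an ending like _2 or _b are one class to them, and where a whole thing is asked for, a point or a joint stands for the part that bears it (a point fixed in the world has none). Each returns a list of dicts, best first, with "score" (0 to 1); they miss things now and then, are a little off and sometimes report something else, mostly with a low value. They report only what shows in the picture. A call takes as long as a camera call. They do not tell look-alikes from the thing itself.
- spotter.find_in(thing, camera): "point" ([column, row] in pixels, amid what is visible of it).
The state is a dict: "time_s": time; "joint_positions": joint angles; "dq": joint speeds; "tau": joint torques, N m; "ee_pos": TCP position; "ee_rot": TCP orientation; "ft_force": force on the tool from outside, world axes, zero at the start; "moment": the same for the moment, N m; "grip_width": opening from 0.0 (shut) to 1.0 (fully open).
Only numpy, scipy, OpenCV 4.12 (cv2) and the standard library are available. Lean on these libraries where they do the work, as an engineer would, in place of code of your own. Each camera call takes 0.05 s, during which the arm holds its last target.

### The job

A deli tub has toppled onto its side in one compartment of the condiment station, so the lid cannot shut. With the fingertips, push the tub gently over so that it stands on its base again in its own compartment; then push the station's open lid over from behind and press it fully shut. Do not pick anything up, and leave the other tubs and the things on the table where they are.

Things in the scene. Friction and masses are not known exactly. Their poses are not given: they have to be found in the camera images.
- station: Condiment station, fixed: black open box 136 (x) x 286 (y) x 58 mm high on rubber feet. Origin: centre of its underside; -x side = front (towards the table's front edge), z up. Three compartments side by side, centred at y = -94, 0, +94 mm, each 128 (x) x 90 mm (y) inside; inner floor z = 10, outer wall tops z = 58, the two dividers' tops z = 51 mm; walls 4 mm, with a 3 mm bead outside the top.
- lid (a joint): Hinge of the station's sheet-steel lid (298 mm wide, 143 mm from hinge to front edge, 3 mm thick, 0.25 kg) on top of the back wall. 0 = shut, flat on the station; found standing open at 1.6 to 1.75 rad, leaning slightly to the back; stop at 1.80. The hinge is stiff: the lid stays at any angle it is left at; 2 to 3 N at its front edge moves it.
- lid_hinge (a point): Middle of the lid's hinge line, on the station at x = +68, y = 0, z = 60 mm. The hinge line runs along the station's y axis.
- lid_edge (a point): Middle of the lid's front edge on its outer face (the face that is on top when shut), 143 mm from the hinge line; the topmost part of the lid while it stands open (about 205 mm above the table). The edge is rolled, 8 mm thick.
- tub: The toppled tub, the largest in the station, its lid fixed: a round cone 59 mm across at the base, 79 at the lid, 0.08 to 0.17 kg. Origin: centre of its base; z from base to lid. Found lying in one compartment, lid to the station's front, base to the back, z 76 degrees from vertical, origin 39 mm and rim top 87 mm above the table. Turned 20 degrees over its base edge it falls upright by itself.
- tub_lid (a point): Centre of the toppled tub's lid face, 40 mm from its base along its z (the face is domed up to 5 mm beyond). As found, the face leans 14 degrees towards the back; at 74 mm above the table it stands 31 to 35 mm in front of the tub's origin.
- herb_tub_a: Small deli tub standing upright in another compartment, 63 mm across, 39 mm high. Origin: centre of its base, z up.
- herb_tub_b: Small deli tub standing upright in the remaining compartment, the same kind, 63 mm across, 39 mm high. Origin: centre of its base, z up.
- salt: Bystander: glass salt shaker, 44 mm across, 90 mm high, standing close to the right (-y) end of the station. Origin: centre of its base.
- jar_a: Bystander: spice jar, 45 mm across, 100 mm high, on the table to the left of the station. Origin: centre of its base.
- jar_b: Bystander: spice jar, 47 mm across, 98 mm high, on the table to the left of the station. Origin: centre of its base.
- tall_tub: Bystander: deli tub, 107 mm across, 75 mm high, on the table behind the station, left of the hob. Origin: centre of its base.
- tape: Bystander: roll of masking tape lying flat, 98 mm across, 25 mm high, on the table to the left. Origin: centre of its underside.
Mind the look-alikes: they are no part of the job. What is shaped like the tub but pink is not meant.

How it is judged:
By the outcome, as a careful person would: the job done as asked, in the order asked, and still so for the second after the job is handed in, with the robot touching nothing.
It also fails if it takes over 45 s, if anything falls off the work surface, if the arm or the gripper's body presses on something with over 40 N, if the wrist force passes 120 N, or if a joint passes its speed limit or range.

## Working session

There is one attempt and no reset: what is moved stays moved. The work goes in short steps, Python scripts to look and compute and a tool call to move; the robot and the scene stay as the last step left them, time stands still between calls to the robot, and variables do not carry over. Pictures are saved under pics/ and viewed, and the job is handed in when it is done.

Besides the shell and the picture viewer there is one more tool, called as name([rows], argument=value, ...), one row to a line, values as JSON. apply_moves: Moves the arm, as the interface text tells. Its arguments: {"type":"object","properties":{"moves":{"type":"array","items":{"type":"array"}}},"required":["moves"]}

```bash
ls; mkdir -p pics; cat > h.py <<'E'
import numpy as np, cv2
from workcell import sensors, cams, job, spotter
from scipy.spatial.transform import Rotation as R
def info(n):
    i=cams.camera_info(n); f=240/np.tan(np.radians(i['fovy'])/2); return i,f
def proj(n,P,i=None):
    if i is None: i=cams.camera_info(n)
    f=240/np.tan(np.radians(i['fovy'])/2)
    E=np.array(i['extrinsics']); P=np.atleast_2d(P); c=P@E[:3,:3].T+E[:3,3]
    s=c[:,:2]/c[:,2:]; r2=(s**2).sum(1,keepdims=True)
    return s*(1+i['k1']*r2)*f+[i['cx'],i['cy']]
def ray(n,px,i=None):
    if i is None: i=cams.camera_info(n)
    f=240/np.tan(np.radians(i['fovy'])/2)
    d=(np.array(px,float)-[i['cx'],i['cy']])/f; s=d.copy()
    for _ in range(30): s=d/(1+i['k1']*(s@s))
    E=np.array(i['extrinsics']); Rm=E[:3,:3]
    o=-Rm.T@E[:3,3]; v=Rm.T@np.array([s[0],s[1],1]); return o,v/np.linalg.norm(v)
def atz(n,px,z,i=None):
    o,v=ray(n,px,i); return o+v*(z-o[2])/v[2]
def save(n,name,img=None):
    if img is None: img=cams.snapshot(n)
    cv2.imwrite('pics/'+name+'.png',img[:,:,::-1]); return img
E
python3 - <<'E'
from h import *
for n in ['scene','top','wrist']:
    save(n,n+'0'); i=cams.camera_info(n); print(n,i['fovy'],i['cx'],i['cy'],i['k1'],np.round(np.linalg.inv(np.array(i['extrinsics'])),3).tolist())
print(sensors.state())
E
```

```text
pics
scene 45.05377662937157 325.8878661342435 225.11281737420595 -0.11908601067070271 [[-0.861, -0.392, 0.325, 0.07], [-0.509, 0.656, -0.557, 1.04], [0.005, -0.645, -0.764, 1.134], [0.0, 0.0, 0.0, 1.0]]
top 47.20323901804342 314.52131704665277 234.79653980622004 -0.00821659670950359 [[-0.026, -0.991, 0.132, 0.354], [-1.0, 0.025, -0.008, 0.266], [0.005, -0.132, -0.991, 1.181], [0.0, 0.0, 0.0, 1.0]]
wrist 60.071861203025236 319.1109801358047 246.0736283211891 -0.019912006915722286 [[0.253, -0.933, -0.255, 0.229], [-0.967, -0.244, -0.067, -0.611], [0.001, 0.264, -0.965, 0.373], [0.0, 0.0, 0.0, 1.0]]
{'time_s': 0.15, 'joint_positions': array([ 1.32911324,  0.3216526 , -0.07011028,  1.4514089 ,  0.02261899,
        1.37080684, -0.05686299]), 'dq': array([ 7.17205901e-05, -2.80119047e-03,  1.89966633e-03, -3.75229352e-03,
       -4.22616502e-04, -1.25993221e-03,  1.27458656e-03]), 'tau': array([ 4.34998183e-04, -4.94094157e+01, -3.82610271e-01, -3.14683485e+01,
        1.29769018e-02,  8.27961252e-03, -7.27215280e-06]), 'ee_pos': array([ 0.16431132, -0.62846011,  0.23046795]), 'ee_rot': array([ 9.91827021e-01,  1.27587640e-01, -1.43353816e-04, -7.30382950e-04]), 'ft_force': array([ 0.22079835, -0.14498377,  0.29172233]), 'moment': array([ 0.005935  ,  0.00162104, -0.03943683]), 'grip_width': 0.9999225627525319}
```

View pics/scene0.png

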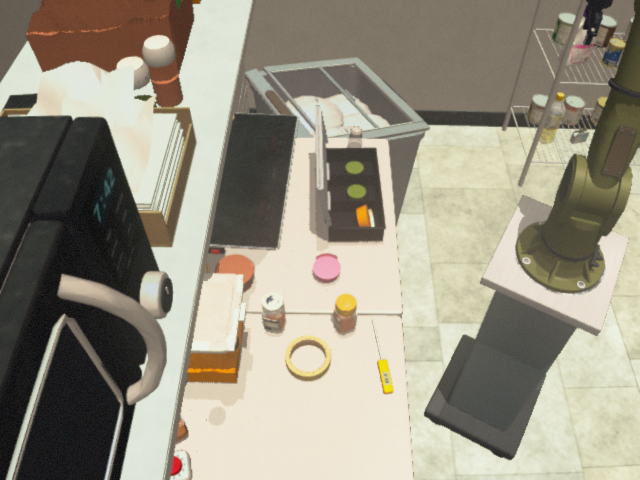

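View pics/top0.png

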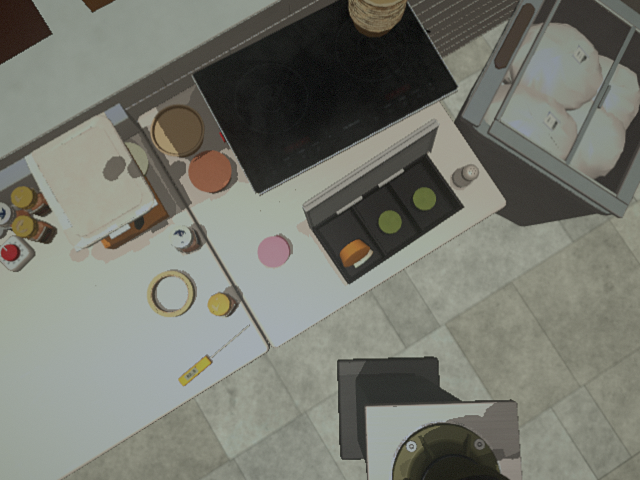

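View pics/wrist0.png

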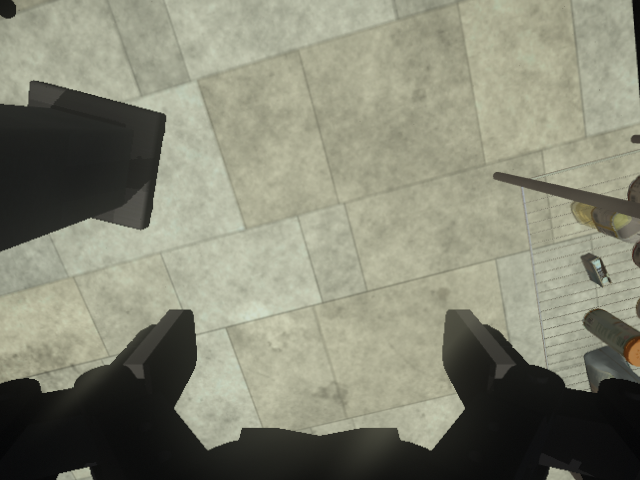

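Scene: station with open lid around top (383,205). Candidates for "tub": orange toppled in the station's left compartment, top (355,253) / scene (365,215); pink one, top (274,251); red‑brown tub behind, top (210,172); brown, top (178,130). Orange in the station fits the description. Checking close up.

```bash
python3 - <<'E'
from h import *
t=cv2.imread('pics/top0.png'); s=cv2.imread('pics/scene0.png')
cv2.imwrite('pics/ctop.png',cv2.resize(t[110:290,290:500],None,fx=3.3,fy=3.3,interpolation=cv2.INTER_CUBIC))
cv2.imwrite('pics/cscene.png',cv2.resize(s[90:250,300:400],None,fx=3.6,fy=3.6,interpolation=cv2.INTER_CUBIC))
E
```

```text
(no output)
```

View pics/ctop.png

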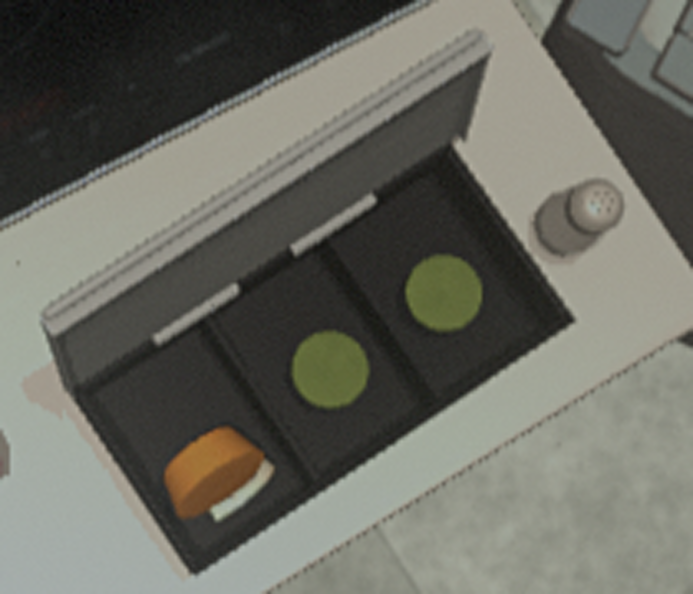

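View pics/cscene.png

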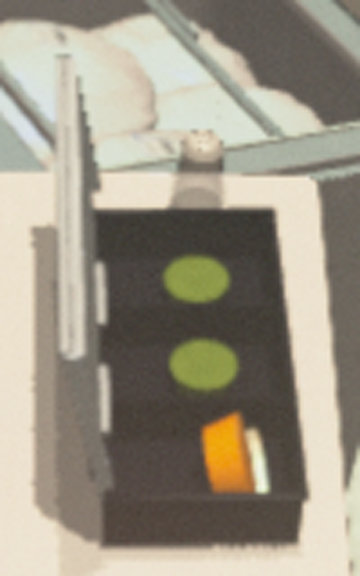

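```bash
cat > fit.py <<'E'
from h import *
from scipy.optimize import least_squares
T=lambda c,r:(c/3.3+290-.35,r/3.3+110-.35)
S=lambda c,r:(c/3.6+300-.35,r/3.6+90-.35)
obs=[('top',(-.071,.146,.058),T(192,574)),('top',(-.071,-.146,.058),T(574,320)),('top',(.071,-.146,.058),T(456,143)),
('scene',(-.071,.146,.058),S(306,497)),('scene',(-.071,-.146,.058),S(274,210)),('scene',(.071,.146,.058),S(103,499))]
lid=[('top',.149,T(47,325)),('top',-.149,T(485,40)),('scene',.149,S(72,358)),('scene',-.149,S(64,55))]
I={n:cams.camera_info(n) for n in('top','scene')}
def pose(p): return R.from_euler('z',p[2]).as_matrix(),np.array([p[0],p[1],p[3]])
def res(p):
    Rm,t=pose(p); r=[]
    for n,P,o in obs: r+=list(proj(n,Rm@P+t,I[n])[0]-o)
    for n,y,o in lid:
        a=p[4]; P=np.array([.068-.143*np.cos(a),y,.060+.143*np.sin(a)]); r+=list(proj(n,Rm@P+t,I[n])[0]-o)
    r.append(p[3]/0.003) # prior
    return np.array(r)
f=least_squares(res,[.6,0.1,.5,0,1.65],loss='soft_l1')
print(np.round(f.x,4)); print(np.round(f.fun,1).tolist())
np.save('st.npy',f.x)
E
python3 fit.py; python3 - <<'E'
from h import *
for th in ['tub','lid','herb_tub_a','salt','tub_lid','lid_edge','lid_hinge']:
    for n in ['top','scene']:
        cams.snapshot(n); 
        for d in spotter.find_in(th,n)[:3]: print(th,n,np.round(d['point'],1),round(d['score'],2))
E
```

```text
[ 5.3740e-01  1.0340e-01  5.5540e-01 -1.4000e-03  1.7133e+00]
[0.5, 0.9, 1.2, 0.6, -2.0, -1.2, 0.3, 0.4, -0.1, -1.1, -1.7, 0.6, -0.6, 0.2, 1.2, -0.2, -0.4, -0.3, 0.2, 0.3, -0.5]
tub top [357.5 253.3] 0.8
tub top [370.3 174.5] 0.62
tub top [273.5 250.9] 0.61
tub scene [326.8 268.1] 0.96
tub scene [365.6 218.5] 0.5
lid top [369.9 174.6] 0.7
lid scene [320.  165.4] 0.72
herb_tub_a top [420.8 196.6] 0.63
herb_tub_a scene [356.  193.6] 0.72
herb_tub_a scene [353.2 170.4] 0.58
salt top [462.  172.2] 0.6
salt scene [358.2 138.3] 0.69
tub_lid top [271.9 249.9] 0.75
tub_lid top [358.6 255.5] 0.56
tub_lid scene [362.6 214.3] 0.67
tub_lid scene [325.8 266.7] 0.56
lid_edge top [367.6 177.4] 0.81
lid_edge scene [322.  162.6] 0.71
lid_edge scene [313.9 343.1] 0.46
lid_hinge top [368.5 178.5] 0.81
lid_hinge scene [323.1 163.6] 0.71
lid_hinge scene [238.9 267.4] 0.3
```

Crop confirms: orange tub with white lid lying in the left compartment, lid to the front; upright green tubs in the other two; the lid is open. The detector's pink (273,251) is the look-alike. Now swinging over to a look pose.

```bash
cat >> h.py <<'E'
p_=None
def st():
    p=np.load('st.npy'); return R.from_euler('z',p[2]).as_matrix(),np.array([p[0],p[1],0.0]),p[2]
def w(P):
    Rm,t,_=st(); return Rm@np.array(P)+t
def toS(P):
    Rm,t,_=st(); return Rm.T@(np.array(P)-t)
def down(yaw): # tool x yaw, z down
    c,s=np.cos(yaw),np.sin(yaw); return np.array([[c,s,0],[s,-c,0],[0,0,-1.]])
def rel(wps):
    s=sensors.state(); R0=R.from_quat(s['ee_rot']).as_matrix(); p0=s['ee_pos']
    for P,M in wps:
        d=R0.T@(np.array(P)-p0)/.04; a=R.from_matrix(R0.T@M).as_rotvec(degrees=True)/8
        print(np.round(d,2).tolist(),np.round(a,2).tolist())
E
python3 - <<'E'
from h import *
def az(a,r,z): a=np.radians(a); return (np.array([r*np.cos(a),r*np.sin(a),z]),down(a+np.pi/2))
rel([az(-70,.63,.28),az(-64,.61,.32),az(-58,.59,.33),az(-51,.57,.33),az(-45,.56,.33)])
_,_,y=st(); print(np.degrees(y), w([-.06,.094,.2]), np.linalg.norm(w([-.06,.094,.2])[:2]))
E
```

```text
[1.47, -0.57, -1.22] [0.0, 0.0, -0.67]
[3.0, -1.3, -2.22] [0.0, 0.0, -1.42]
[4.4, -2.17, -2.47] [0.0, 0.0, -2.17]
[5.87, -3.27, -2.47] [0.0, 0.0, -3.04]
[7.07, -4.17, -2.47] [0.0, 0.0, -3.79]
31.82468300307339 [0.43684735 0.1516724  0.2       ] 0.4624285084606235
```

apply_moves([
  [[1.5,-0.6,-1.2],[0,0,-0.7],1],
  [[3.0,-1.3,-2.2],[0,0,-1.4],1],
  [[4.4,-2.2,-2.5],[0,0,-2.2],1],
  [[5.9,-3.3,-2.5],[0,0,-3.0],1],
  [[7.1,-4.2,-2.5],[0,0,-3.8],1],
])

```text
time_s: 2.17
ee_pos: [0.37, -0.427, 0.3303]
ee_rot: [0.923, 0.385, 0.0, 0.001]
ft_force: [0.4, 0.6, 0.5]
grip_width: 0.002
```

```bash
python3 - <<'E'
from h import *
def az(a,r,z): a=np.radians(a); return (np.array([r*np.cos(a),r*np.sin(a),z]),down(a+np.pi/2))
rel([az(-38,.54,.34),az(-31,.54,.34),az(-24,.53,.34),az(-17,.52,.34),az(-10,.51,.34)])
E
```

```text
[2.66, -0.68, -0.24] [0.01, 0.0, -0.84]
[4.28, -0.97, -0.25] [0.01, 0.0, -1.72]
[5.76, -1.69, -0.25] [0.01, 0.0, -2.59]
[7.12, -2.58, -0.25] [0.01, 0.01, -3.47]
[8.34, -3.61, -0.25] [0.01, 0.01, -4.34]
```

apply_moves([
  [[1.5,-0.4,-0.2],[0,0,-0.5],1],
  [[2.9,-0.7,-0.2],[0,0,-1.0],1],
  [[4.3,-1.0,-0.2],[0,0,-1.8],1],
  [[5.8,-1.7,-0.2],[0,0,-2.6],1],
  [[7.1,-2.6,-0.2],[0,0,-3.5],1],
])

```text
time_s: 2.8
ee_pos: [0.4959, -0.1543, 0.338]
ee_rot: [0.801, 0.598, 0.0, 0.001]
ft_force: [1.2, 0.5, 0.5]
grip_width: 0.003
```

```bash
python3 - <<'E'
from h import *
def az(a,r,z): a=np.radians(a); return (np.array([r*np.cos(a),r*np.sin(a),z]),down(a+np.pi/2))
Y=down(st()[2]+np.pi/2)
rel([az(-9,.51,.34),az(-1,.5,.34),az(7,.49,.33),(az(15,.47,.30)[0],Y),(w([-.06,.094,.24]),Y)])
E
```

```text
[1.84, -0.34, -0.05] [0.01, 0.01, -0.94]
[3.52, -0.94, -0.05] [0.01, 0.01, -1.94]
[5.06, -1.75, 0.19] [0.01, 0.01, -2.94]
[6.32, -2.97, 0.94] [0.01, 0.01, -6.04]
[6.92, -3.59, 2.44] [0.01, 0.01, -6.04]
```

apply_moves([
  [[1.5,-0.4,0],[0,0,-1.2],1],
  [[2.9,-0.9,0],[0,0,-2.4],1],
  [[4.4,-1.7,0.2],[0,0,-3.6],1],
  [[5.7,-2.7,0.9],[0,0,-4.8],1],
  [[6.9,-3.6,2.0],[0,0,-6.0],1],
])

```text
time_s: 3.42
ee_pos: [0.4436, 0.1333, 0.2725]
ee_rot: [0.486, 0.874, 0.001, 0.003]
ft_force: [0.9, 0.6, -0.6]
grip_width: -0.0
```

```bash
python3 - <<'E'
from h import *
s=sensors.state(); print(toS(s['ee_pos']),s['time_s'])
i=cams.camera_info('wrist'); np.save('wi.npy',i,allow_pickle=True)
save('wrist','w1')
for d in spotter.find_in('tub','wrist'): print(d)
for d in spotter.find_in('tub_lid','wrist'): print(d)
E
```

```text
[-0.06393723  0.0748385   0.2724544 ] 3.425
{'point': [480.1, 25.0], 'score': 0.82}
{'point': [360.8, 183.7], 'score': 0.85}
{'point': [478.0, 25.1], 'score': 0.57}
```

View pics/w1.png

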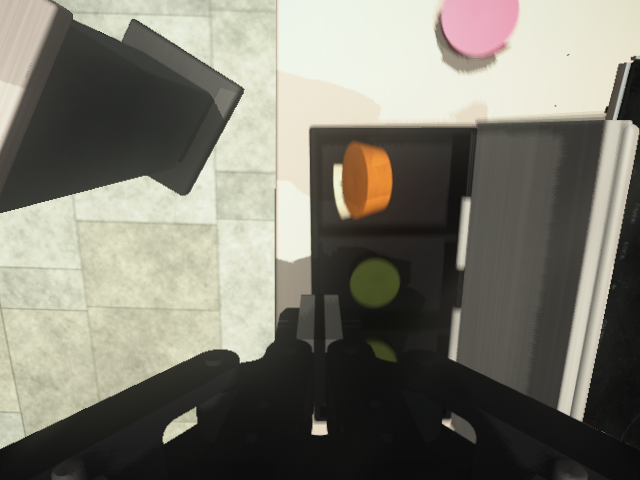

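Orange tub at (362,182), its white lid at (340,190) facing front; the pink look-alike at (480,25). Fit the tub's pose by silhouette.

```bash
cat > tubfit.py <<'E'
from h import *
from scipy.optimize import minimize
i=np.load('wi.npy',allow_pickle=True).item()
im=cv2.imread('pics/w1.png'); 
print('corner FL proj',proj('wrist',[w([-.071,.146,.058]),w([-.071,.051-.006,.058]),w([-.068,-.047,.058])],i).round(1).tolist())
hsv=cv2.cvtColor(im,cv2.COLOR_BGR2HSV)
m=((hsv[...,1]>120)&(hsv[...,0]>5)&(hsv[...,0]<22)&(hsv[...,2]>60))|((hsv[...,2]>150)&(hsv[...,1]<110))
roi=np.zeros_like(m); roi[135:225,327:400]=1; m=(m&roi).astype(np.uint8)
print('area',m.sum(),cv2.boundingRect(m))
def render(p,S=8):
    x,y,a=p; z=R.from_euler('z',a).apply([-np.sin(np.radians(76)),0,np.cos(np.radians(76))])
    u=R.from_euler('z',a).apply([np.cos(np.radians(76)),0,np.sin(np.radians(76))]); v=np.cross(z,u)
    o=np.array([x,y,.039]); th=np.linspace(0,2*np.pi,60)
    pts=[w(o+z*h+r*(u*np.cos(t)+v*np.sin(t))) for h,r in((0,.0295),(.04,.0395)) for t in th]
    q=proj('wrist',pts,i); hull=cv2.convexHull(q.astype(np.float32))[:,0]
    return hull
def cost(p):
    h=render(p); k=4
    M=np.zeros((480*k//2,640*k//2),np.uint8); off=np.array([280,100])
    cv2.fillPoly(M,[np.round((h-off+.5)*k).astype(np.int32)],1)
    big=cv2.resize(m[100:340,280:600],None,fx=k,fy=k,interpolation=cv2.INTER_NEAREST)
    M=M[:big.shape[0],:big.shape[1]]
    return -(M&big[:M.shape[0],:M.shape[1]]).sum()/((M|big).sum())
best=None
for x0 in(-.02,0,.02):
    r=minimize(cost,[x0,.094,0.],method='Nelder-Mead',options=dict(initial_simplex=[[x0,.094,0],[x0+.012,.094,0],[x0,.104,0],[x0,.094,.2]]))
    if best is None or r.fun<best.fun: best=r
print(best.x,best.fun)
o=im.copy(); cv2.polylines(o,[np.round(render(best.x)).astype(np.int32)],True,(0,0,255),1)
for P in [(-.071,.146,.058),(-.064,.139,.01),(-.064,.049,.01),(.064,.139,.01),(-.071,-.146,.058)]:
    q=proj('wrist',w(P),i)[0]; cv2.circle(o,tuple(int(round(v)) for v in q),2,(255,255,0),-1)
cv2.imwrite('pics/w1o.png',cv2.resize(o[100:260,280:500],None,fx=3.5,fy=3.5))
E
python3 tubfit.py
```

```text
corner FL proj [[309.6, 125.4], [310.1, 243.4], [313.7, 336.7]]
area 3738 (333, 141, 60, 79)
[-0.06        0.12733333  0.06666667] 0.0tubfit.py:23: RuntimeWarning: overflow encountered in scalar negative
  return -(M&big[:M.shape[0],:M.shape[1]]).sum()/((M|big).sum())
```

View pics/w1o.png

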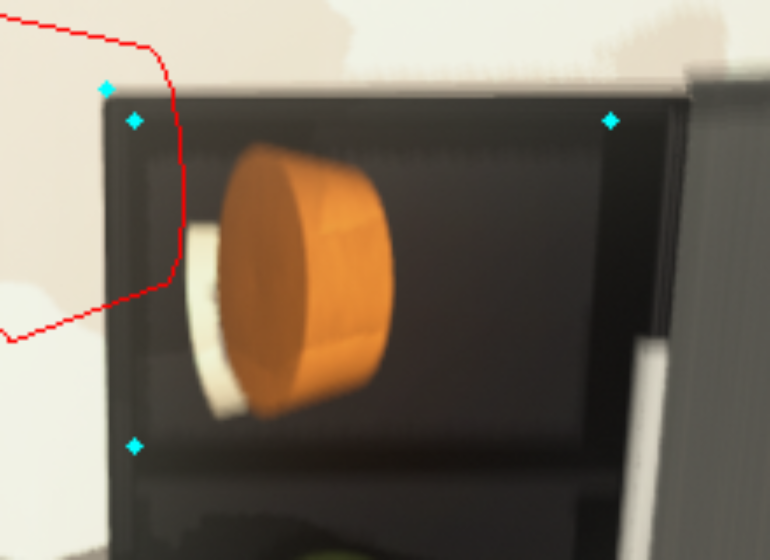

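```bash
python3 - <<'E'
import cv2,numpy as np
def enh(f,r,c,out,k):
    im=cv2.imread(f)[r[0]:r[1],c[0]:c[1]]
    g=(255*(im/255.)**.4).astype(np.uint8)
    cv2.imwrite(out,cv2.resize(g,None,fx=k,fy=k,interpolation=cv2.INTER_CUBIC))
enh('pics/w1.png',(115,245),(300,420),'pics/e1.png',5)
enh('pics/scene0.png',(190,250),(320,395),'pics/e2.png',8)
E
```

```text
(no output)
```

View pics/e1.png

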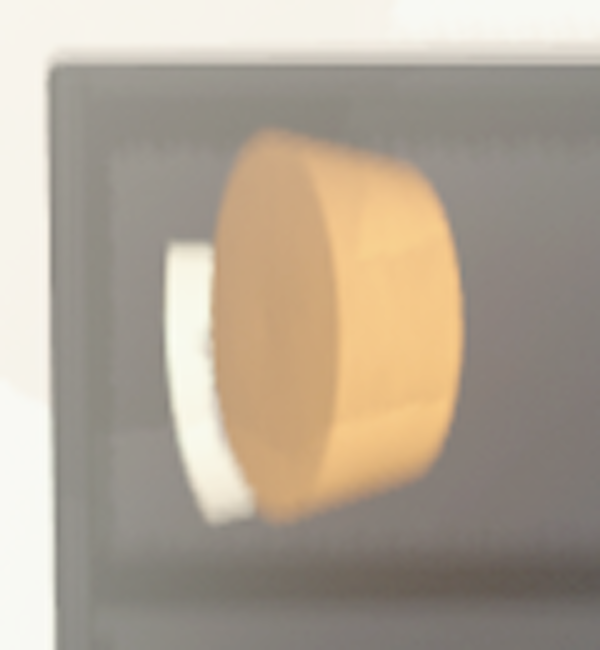

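View pics/e2.png

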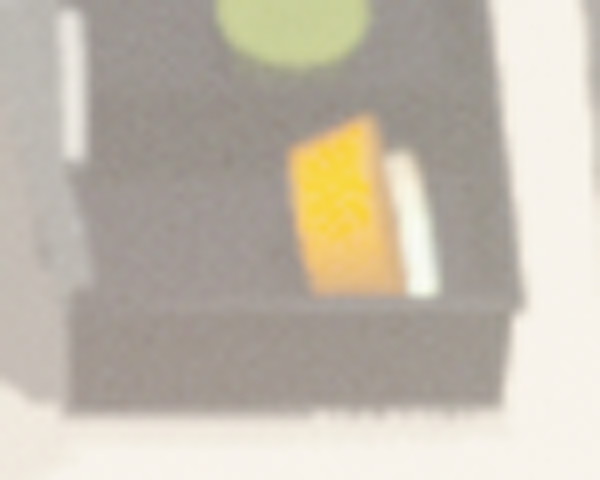

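```bash
python3 - <<'E'
from h import *
i=np.load('wi.npy',allow_pickle=True).item()
def sx(px,z): return (toS(atz('wrist',px,z,i))*1000).round(1)
print('corner',sx((310.3,127.5),.058))
print('base top',sx((392.5,180),.0676),sx((392.5,180),.063))
print('face top',sx((368,180),.087),sx((368,180),.08))
print('face low',sx((342.5,180),.0104),sx((342.5,180),.017))
print('white',sx((333,180),.0104),sx((333,180),.02))
print('sides',sx((354,141),.049),sx((354,219.5),.049))
print('base sides',sx((382,147),.039),sx((386,210),.039))
print('cam',toS(np.linalg.inv(i['extrinsics'])[:3,3]))
# sides in top/scene view
for n,px,z in [('top',(290+190/3.3,110+440/3.3),.067),('scene',(320+370/8,190+115/8),.08),('scene',(320+290/8,190+155/8),.065)]: print(n,(toS(atz(n,px,z))*1000).round(1))
for a,b in (('tub_lid',(360.8,183.7)),): print(a,sx(b,.049))
E
```

```text
corner [-70.5 144.3  58. ]
base top [ -2.1 102.3  67.6] [ -1.3 101.8  63. ]
face top [-24.8 104.5  87. ] [-24.  103.7  80. ]
face low [-40.3  95.6  10.4] [-40.7  96.4  17. ]
white [-49.5  95.6  10.4] [-49.8  96.7  20. ]
sides [-33.3 133.3  49. ] [-31.7  64.8  49. ]
base sides [ -7.6 128.   39. ] [-1.6 71.6 39. ]
cam [-0.06430389  0.14239921  0.41438161]
top [ -0.5 101.5  67. ]
scene [-27.8  88.7  80. ]
scene [-3.7 91.4 65. ]
tub_lid [-26.5  96.9  49. ]
```

```bash
python3 - <<'E'
from h import *
Y=down(st()[2]+np.pi/2)
print(np.linalg.norm(w([-.08,.097,0])[:2]))
rel([(w([-.082,.097,.19]),Y),(w([-.082,.097,.12]),Y),(w([-.082,.097,.074]),Y)])
E
```

```text
0.4422601289388964
[0.53, -0.41, 2.02] [-0.01, 0.02, 0.0]
[0.53, -0.41, 3.77] [-0.01, 0.02, 0.0]
[0.54, -0.4, 4.92] [-0.01, 0.02, 0.0]
```

apply_moves([
  [[0.5,-0.4,1.2],[0,0,0],1],
  [[0.5,-0.4,2.5],[0,0,0],1],
  [[0.5,-0.4,3.7],[0,0,0],1],
  [[0.5,-0.4,4.6],[0,0,0],1],
  [[0.5,-0.4,4.9],[0,0,0],1],
])

```text
time_s: 4.2
ee_pos: [0.417, 0.1401, 0.0736]
ee_rot: [0.487, 0.873, -0.002, -0.001]
ft_force: [0.1, -1.0, 0.7]
grip_width: 0.003
```

```bash
python3 - <<'E'
from h import *
s=sensors.state(); print(toS(s['ee_pos']),s['ft_force'])
i=cams.camera_info('wrist'); np.save('wi2.npy',i,allow_pickle=True)
save('wrist','w2'); save('scene','s2'); im=cv2.imread('pics/s2.png')
cv2.imwrite('pics/s2c.png',cv2.resize(im[120:260,300:460],None,fx=5,fy=5,interpolation=cv2.INTER_CUBIC)[:600,:800])
Y=down(st()[2]+np.pi/2); rel([(w([-.07,.097,.074]),Y)])
E
```

```text
[-0.08292621  0.09461472  0.07361754] [ 0.08210096 -1.00309081  0.65033756]
[0.05, 0.3, 0.02] [-0.02, 0.01, -0.01]
```

View pics/w2.png

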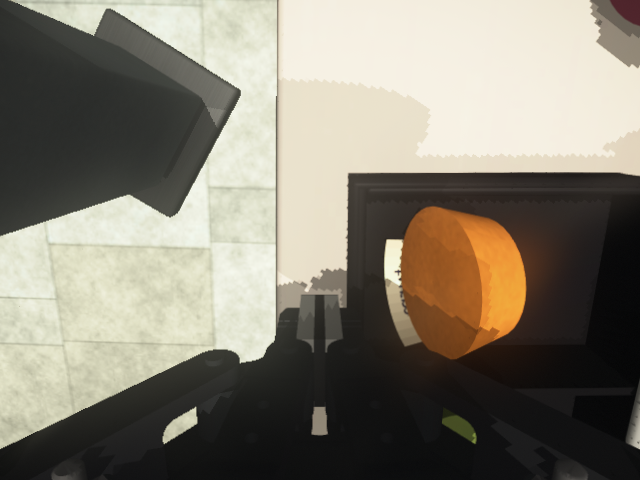

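View pics/s2c.png

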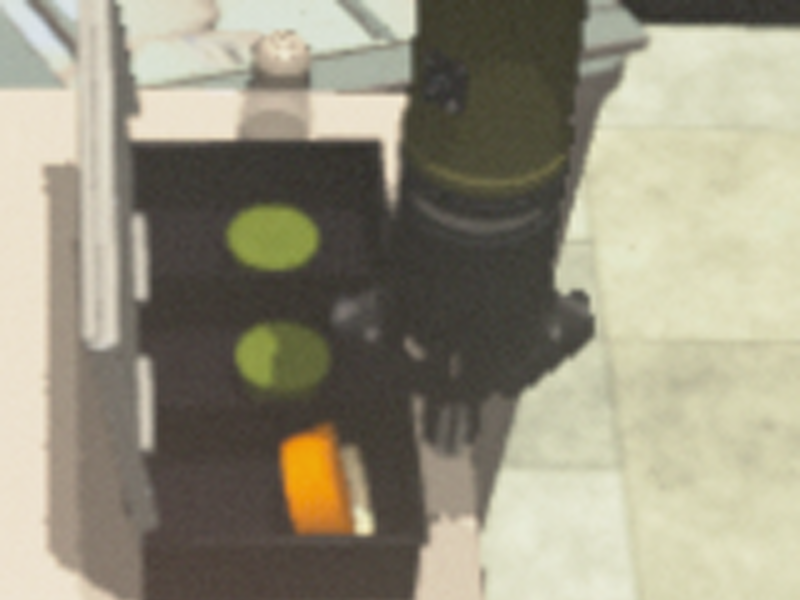

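```bash
python3 - <<'E'
from h import *
i=np.load('wi2.npy',allow_pickle=True).item(); s=sensors.state()
print(proj('wrist',s['ee_pos'],i))
def sx(px,z): return (toS(atz('wrist',px,z,i))*1000).round(1)
print('facetop',sx((481,285),.08),'basetop',sx((526,285),.064),'sides',sx((440,207),.049),sx((450,360),.049),'white',sx((385,270),.03),sx((385,270),.06))
E
```

```text
[[320.93341485 318.35574734]]
facetop [-26.2 110.   80. ] basetop [ -1.9 103.9  64. ] sides [-33.6 132.   49. ] [-23.7  62.1  49. ] white [-51.8  98.6  30. ] [-56.7 108.8  60. ]
```

apply_moves([
  [[0.05,0.15,0],[0,0,0],1],
  [[0.05,0.3,0],[0,0,0],1],
  [[0.05,0.4,0],[0,0,0],1],
  [[0.05,0.5,0],[0,0,0],1],
  [[0.05,0.5,0],[0,0,0],1],
])

```text
time_s: 4.92
ee_pos: [0.4338, 0.1533, 0.0747]
ee_rot: [0.487, 0.874, -0.001, -0.0]
ft_force: [-0.5, -0.2, -0.5]
grip_width: -0.003
```

```bash
python3 - <<'E'
from h import *
s=sensors.state(); print(toS(s['ee_pos']),s['ft_force'])
save('wrist','w3')
E
```

```text
[-0.06172048  0.09693286  0.07474551] [-0.51278544 -0.1855622  -0.4835629 ]
```

View pics/w3.png

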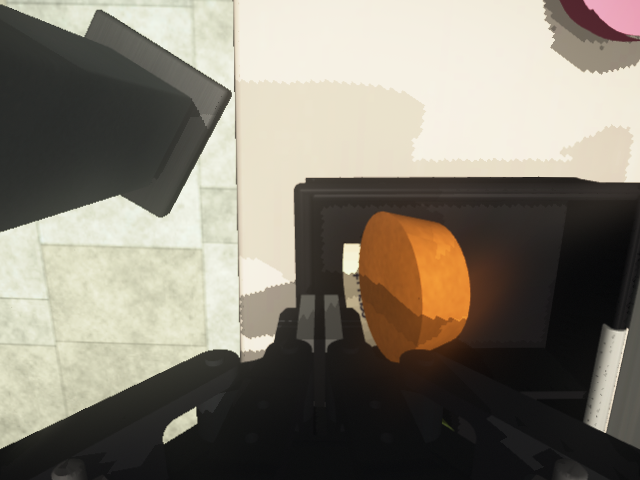

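apply_moves([
  [[0,0.1,0],[0,0,0],1],
  [[0,0.2,0],[0,0,0],1],
  [[0,0.3,0],[0,0,0],1],
  [[0,0.4,0],[0,0,0],1],
])

```text
time_s: 5.48
ee_pos: [0.4474, 0.1617, 0.0746]
ee_rot: [0.487, 0.874, -0.001, -0.0]
ft_force: [0.3, 0.6, 0.6]
grip_width: -0.001
```

```bash
python3 - <<'E'
from h import *
s=sensors.state(); print(toS(s['ee_pos']),s['ft_force'])
save('wrist','w4')
E
```

```text
[-0.04571418  0.09696679  0.07460472] [0.28118249 0.58075892 0.59817001]
```

View pics/w4.png

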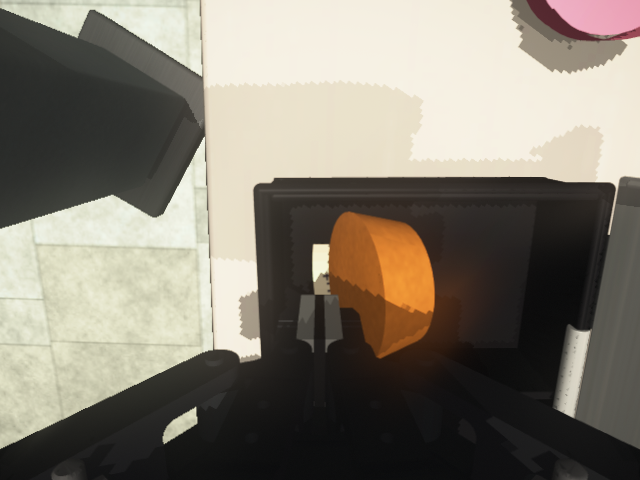

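apply_moves([
  [[0,0.1,0],[0,0,0],1],
  [[0,0.2,0],[0,0,0],1],
  [[0,0.3,0],[0,0,0],1],
  [[0,0.4,0],[0,0,0],1],
])

```text
time_s: 6.02
ee_pos: [0.4617, 0.1706, 0.0747]
ee_rot: [0.487, 0.874, -0.001, -0.0]
ft_force: [1.2, -0.3, -0.0]
grip_width: 0.001
```

```bash
python3 - <<'E'
from h import *
s=sensors.state(); print(toS(s['ee_pos']),s['ft_force'])
save('wrist','w5')
E
```

```text
[-0.02887144  0.09696244  0.0746648 ] [ 1.23576274 -0.30386824 -0.0121813 ]
```

View pics/w5.png

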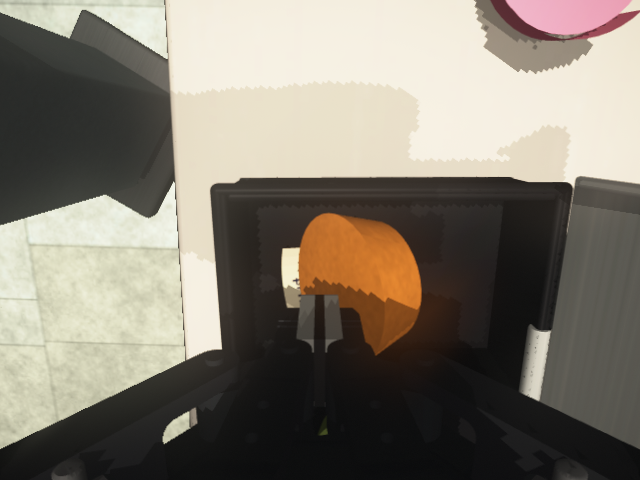

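The tub is tipping: face ellipse widening, base edge from (435) to (422) while the camera moved 16 mm.

apply_moves([
  [[0,0.08,0],[0,0,0],1],
  [[0,0.16,0],[0,0,0],1],
  [[0,0.24,0],[0,0,0],1],
])

```text
time_s: 6.45
ee_pos: [0.4705, 0.1761, 0.0748]
ee_rot: [0.487, 0.874, -0.001, -0.0]
ft_force: [0.6, -0.7, 0.4]
grip_width: -0.001
```

```bash
python3 - <<'E'
from h import *
s=sensors.state(); print(toS(s['ee_pos']),s['ft_force'])
save('wrist','w6')
E
```

```text
[-0.01849586  0.09697643  0.07475152] [ 0.64117359 -0.6639302   0.35958491]
```

View pics/w6.png

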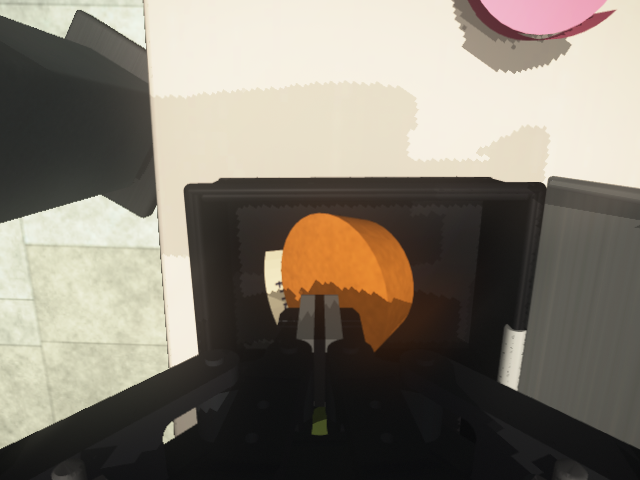

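apply_moves([
  [[0,0.06,0],[0,0,0],1],
  [[0,0.12,0],[0,0,0],1],
  [[0,0.18,0],[0,0,0],1],
])

```text
time_s: 6.88
ee_pos: [0.4771, 0.1801, 0.0748]
ee_rot: [0.487, 0.874, -0.0, -0.0]
ft_force: [-0.2, -0.2, 0.2]
grip_width: 0.0
```

```bash
python3 - <<'E'
from h import *
s=sensors.state(); print(toS(s['ee_pos']),s['ft_force'])
save('wrist','w7')
E
```

```text
[-0.01075428  0.09695068  0.07480159] [-0.18639955 -0.21641416  0.23153907]
```

View pics/w7.png

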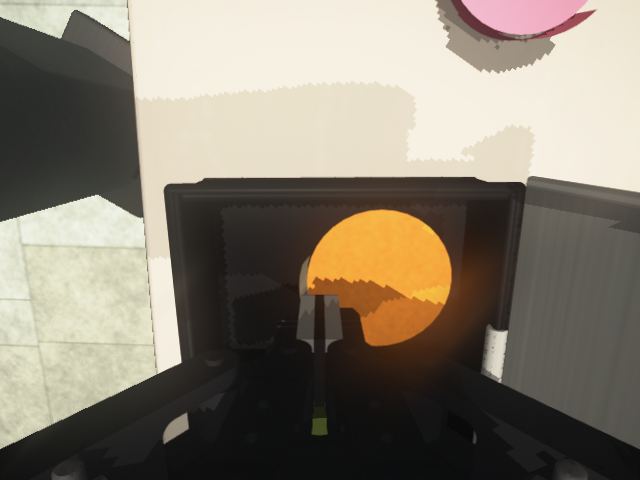

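Tub fell upright: lid disc round at (380,278). Lifting straight up and checking.

apply_moves([
  [[0,-0.1,-1.0],[0,0,0],1],
  [[-0.5,-0.1,-2.4],[0,0,0],1],
  [[-1.2,0,-3.8],[0,0,0],1],
  [[-1.9,0.3,-5.0],[0,0,0],1],
  [[-2.2,0.5,-5.3],[0,0,0],1],
])

```text
time_s: 7.55
ee_pos: [0.5435, 0.1146, 0.2905]
ee_rot: [0.488, 0.873, 0.001, 0.003]
ft_force: [-0.8, 0.7, -0.7]
grip_width: -0.001
```

```bash
python3 - <<'E'
from h import *
s=sensors.state(); print(toS(s['ee_pos']),s['ft_force'])
i=cams.camera_info('wrist'); np.save('wi8.npy',i,allow_pickle=True); save('wrist','w8')
Y=down(st()[2]+np.pi/2)
rel([(w([.08,.01,.29]),Y),(w([.15,.0,.28]),Y),(w([.15,.0,.18]),Y)])
for n,px,z in [('top',(210,172),.075),('top',(178,130),.075)]: print((toS(atz(n,px,z))*1000).round())
for q in [(-.01,.097),]: print(proj('wrist',w([q[0],q[1],.05]),i))
E
```

```text
[0.01106986 0.00628389 0.29053087] [-0.81825311  0.72564517 -0.70335506]
[0.13, 1.71, 0.01] [0.04, 0.02, -0.04]
[-0.11, 3.46, 0.27] [0.04, 0.02, -0.04]
[-0.1, 3.44, 2.77] [0.04, 0.02, -0.04]
[278. 257.  75.]
[390. 266.  75.]
[[293.18311465 102.90428301]]
```

View pics/w8.png

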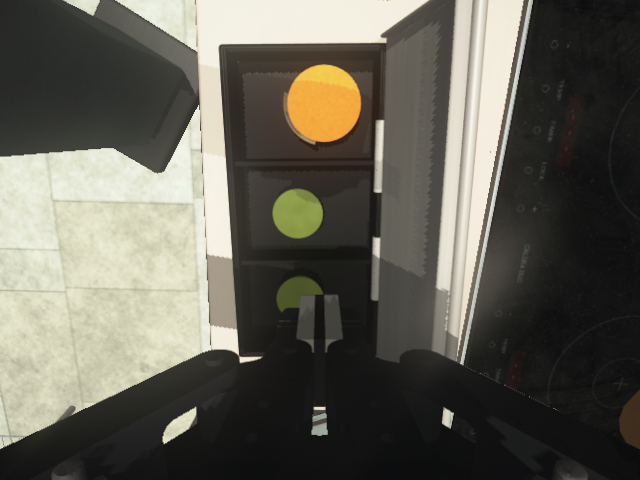

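Tub upright at (324,103), clear of walls; herb tubs unmoved. Now over and behind the lid.

apply_moves([
  [[0,1.2,0],[0,0,0],1],
  [[-0.1,2.5,0],[0,0,0],1],
  [[-0.1,3.4,0.3],[0,0,0],1],
  [[-0.1,3.5,1.7],[0,0,0],1],
  [[-0.1,3.5,2.4],[0,0,0],1],
])

```text
time_s: 8.22
ee_pos: [0.6647, 0.1844, 0.1903]
ee_rot: [0.488, 0.873, -0.0, 0.0]
ft_force: [0.5, 0.8, 0.1]
grip_width: 0.001
```

```bash
python3 - <<'E'
from h import *
s=sensors.state(); print(toS(s['ee_pos']),s['ft_force'])
i=cams.camera_info('wrist'); np.save('wi9.npy',i,allow_pickle=True); save('wrist','w9')
Y=down(st()[2]+np.pi/2)
rel([(w([.12,.0,.185]),Y),(w([.10,.0,.185]),Y)])
E
```

```text
[0.15089426 0.00167323 0.19030337] [0.49393461 0.7747803  0.11413807]
[-0.04, -0.73, 0.05] [-0.03, -0.0, -0.02]
[-0.04, -1.23, 0.06] [-0.03, -0.0, -0.02]
```

View pics/w9.png

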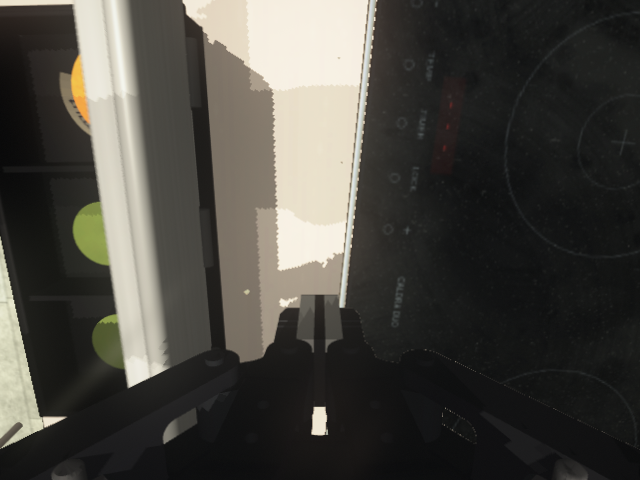

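```bash
cat > lidpath.py <<'E'
from h import *
import sys
s=sensors.state(); p=toS(s['ee_pos']); print(p,s['ft_force'],s['time_s'])
for a in map(float,sys.argv[1:]):
    r=.12; x=.068-r*np.cos(a)+.008+.003*np.sin(a); z=.060+r*np.sin(a)+.003*np.cos(a)
    print(a,round(x,3),round(z,3),'dy %.2f dz %.2f'%((x-p[0])/.04,(p[2]-z)/.04))
E
python3 lidpath.py 1.9 1.7 1.5 1.35 1.2
```

```text
[0.14905869 0.00155161 0.18703655] [-1.09977047 -0.95825814 -3.87051167] 8.275
1.9 0.118 0.173 dy -0.79 dz 0.36
1.7 0.094 0.179 dy -1.37 dz 0.21
1.5 0.071 0.18 dy -1.96 dz 0.18
1.35 0.053 0.178 dy -2.41 dz 0.23
1.2 0.035 0.173 dy -2.84 dz 0.35
```

apply_moves([
  [[0,-0.5,0.3],[0,0,0],1],
  [[0,-0.9,0.3],[0,0,0],1],
  [[0,-1.3,0.25],[0,0,0],1],
  [[0,-1.6,0.2],[0,0,0],1],
  [[0,-1.9,0.2],[0,0,0],1],
])

```text
time_s: 8.9
ee_pos: [0.5982, 0.1437, 0.1799]
ee_rot: [0.487, 0.873, -0.001, -0.001]
ft_force: [1.9, 1.0, -0.6]
grip_width: -0.003
```

```bash
python3 lidpath.py 1.5 1.35 1.2 1.1 1.0 0.9 0.8; python3 -c "
from h import *
save('wrist','w10')"
```

```text
[0.07294327 0.00213514 0.17988979] [ 1.91494305  0.96255438 -0.59644311] 8.9
1.5 0.071 0.18 dy -0.06 dz -0.00
1.35 0.053 0.178 dy -0.51 dz 0.05
1.2 0.035 0.173 dy -0.94 dz 0.17
1.1 0.024 0.168 dy -1.22 dz 0.29
1.0 0.014 0.163 dy -1.48 dz 0.43
0.9 0.004 0.156 dy -1.73 dz 0.60
0.8 -0.005 0.148 dy -1.96 dz 0.79
```

View pics/w10.png

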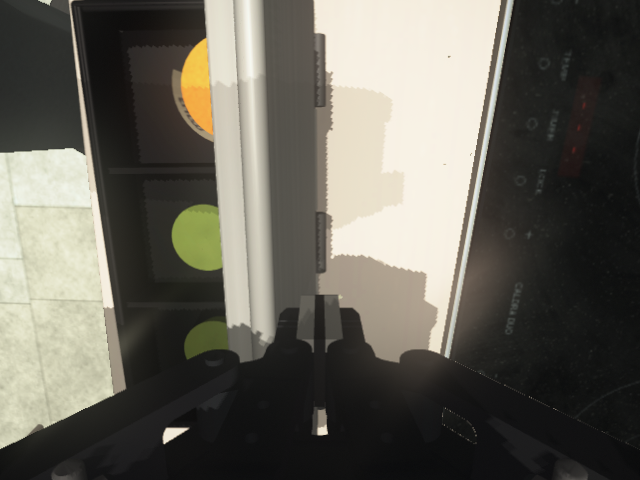

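apply_moves([
  [[0,-0.4,0.05],[0,0,0],1],
  [[0,-0.8,0.15],[0,0,0],1],
  [[0,-1.2,0.3],[0,0,0],1],
  [[0,-1.5,0.45],[0,0,0],1],
  [[0,-1.8,0.65],[0,0,0],1],
])

```text
time_s: 9.57
ee_pos: [0.5355, 0.1047, 0.1542]
ee_rot: [0.488, 0.873, -0.002, -0.001]
ft_force: [0.7, 0.5, 0.1]
grip_width: 0.003
```

```bash
python3 lidpath.py 0.9 0.8 0.7 0.6 0.5 0.4 0.3 0.2 0.1; python3 -c "
from h import *
save('wrist','w11')"
```

```text
[-0.00091046  0.0020788   0.15419636] [0.7156977  0.54976114 0.05544646] 9.575
0.9 0.004 0.156 dy 0.12 dz -0.04
0.8 -0.005 0.148 dy -0.11 dz 0.15
0.7 -0.014 0.14 dy -0.32 dz 0.36
0.6 -0.021 0.13 dy -0.51 dz 0.60
0.5 -0.028 0.12 dy -0.67 dz 0.85
0.4 -0.033 0.109 dy -0.81 dz 1.12
0.3 -0.038 0.098 dy -0.92 dz 1.40
0.2 -0.041 0.087 dy -1.00 dz 1.69
0.1 -0.043 0.075 dy -1.05 dz 1.98
```

View pics/w11.png

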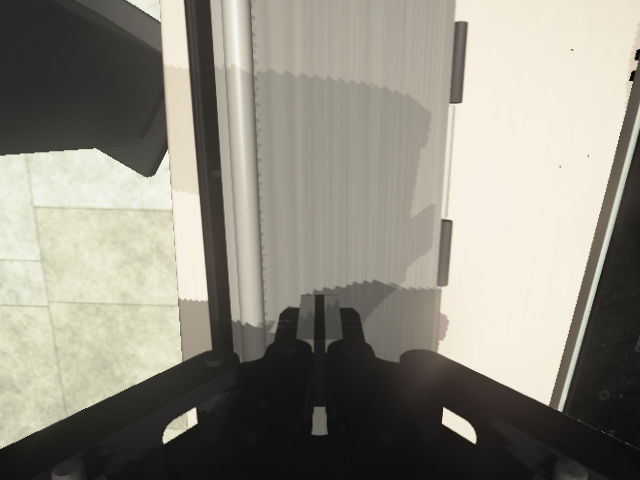

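apply_moves([
  [[0,-0.3,0.35],[0,0,0],1],
  [[0,-0.5,0.6],[0,0,0],1],
  [[0,-0.65,0.85],[0,0,0],1],
  [[0,-0.8,1.1],[0,0,0],1],
  [[0,-0.9,1.4],[0,0,0],1],
])

```text
time_s: 10.25
ee_pos: [0.502, 0.0841, 0.0965]
ee_rot: [0.488, 0.873, -0.004, -0.002]
ft_force: [0.6, -1.0, 0.5]
grip_width: -0.001
```

```bash
python3 lidpath.py 0.3 0.2 0.1 0.05 0; python3 -c "
from h import *
save('wrist','w12')"
```

```text
[-0.04021812  0.0022455   0.09646018] [ 0.58149747 -0.96660538  0.47427414] 10.25
0.3 -0.038 0.098 dy 0.06 dz -0.05
0.2 -0.041 0.087 dy -0.02 dz 0.24
0.1 -0.043 0.075 dy -0.07 dz 0.54
0.05 -0.044 0.069 dy -0.09 dz 0.69
0.0 -0.044 0.063 dy -0.09 dz 0.84
```

View pics/w12.png

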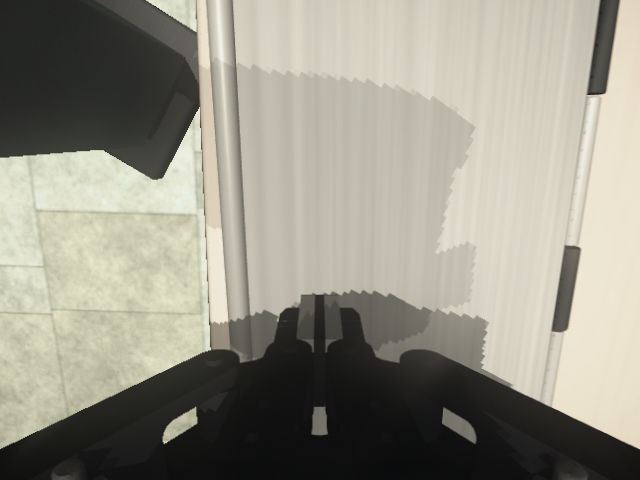

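apply_moves([
  [[0,-0.05,0.2],[0,0,0],1],
  [[0,-0.1,0.4],[0,0,0],1],
  [[0,-0.1,0.55],[0,0,0],1],
  [[0,-0.1,0.7],[0,0,0],1],
])

```text
time_s: 10.8
ee_pos: [0.4966, 0.0814, 0.0664]
ee_rot: [0.488, 0.873, -0.005, -0.004]
ft_force: [-1.0, -1.0, 0.9]
grip_width: -0.003
```

```bash
python3 lidpath.py 0.05 0
```

```text
[-0.04626599  0.00272981  0.0663729 ] [-0.97748277 -0.99828726  0.86756329] 10.8
0.05 -0.044 0.069 dy 0.06 dz -0.07
0.0 -0.044 0.063 dy 0.06 dz 0.08
```

Now press gently further down until the force rises.

apply_moves([
  [[0,0,0.05],[0,0,0],1],
  [[0,0,0.1],[0,0,0],1],
  [[0,0,0.15],[0,0,0],1],
])

```text
time_s: 11.18
ee_pos: [0.4967, 0.0815, 0.0628]
ee_rot: [0.488, 0.873, -0.006, -0.004]
ft_force: [-11.1, -2.8, 32.6]
grip_width: -0.003
```

apply_moves([
  [[0,0,-0.1],[0,0,0],1],
  [[0,0,-0.8],[0,0,0],1],
  [[0,-0.5,-2.0],[0,0,0],1],
  [[0,-0.8,-3.3],[0,0,0],1],
  [[0,-0.8,-4.2],[0,0,0],1],
])

```text
time_s: 11.8
ee_pos: [0.4717, 0.0656, 0.2336]
ee_rot: [0.488, 0.873, -0.006, -0.002]
ft_force: [0.7, 0.1, -0.4]
grip_width: -0.003
```

```bash
python3 - <<'E'
from h import *
s=sensors.state(); print(toS(s['ee_pos']),s['ft_force'])
i=cams.camera_info('wrist'); im=save('wrist','w13')
o=im[:,:,::-1].copy()
for a,c in((0,(0,0,255)),(.05,(255,0,0)),(.1,(0,160,0))):
    q=[proj('wrist',w([.068-.143*np.cos(a),y,.061+.143*np.sin(a)]),i)[0] for y in(.149,-.02)]
    cv2.line(o,*[tuple(int(round(v)) for v in p) for p in q],c,1)
cv2.imwrite('pics/w13o.png',o)
im=save('scene','s13'); o=im[:,:,::-1].copy()
cv2.imwrite('pics/s13c.png',cv2.resize(o[100:380,200:420],None,fx=2.1,fy=2.1,interpolation=cv2.INTER_CUBIC))
E
```

```text
[-0.07582248  0.0024693   0.23362591] [ 0.73663585  0.05942177 -0.38298043]
```

View pics/w13o.png

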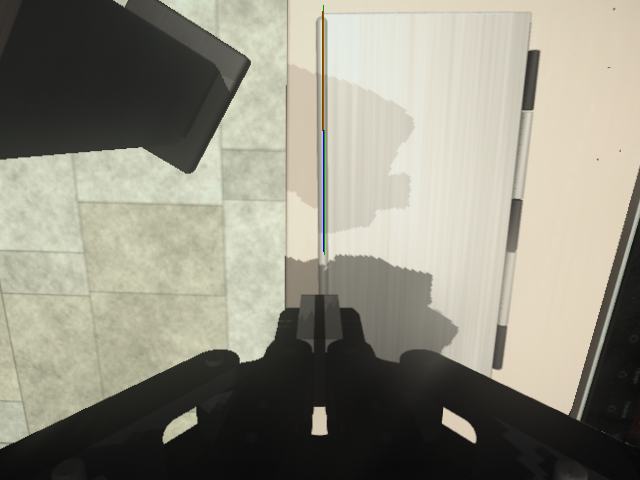

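View pics/s13c.png

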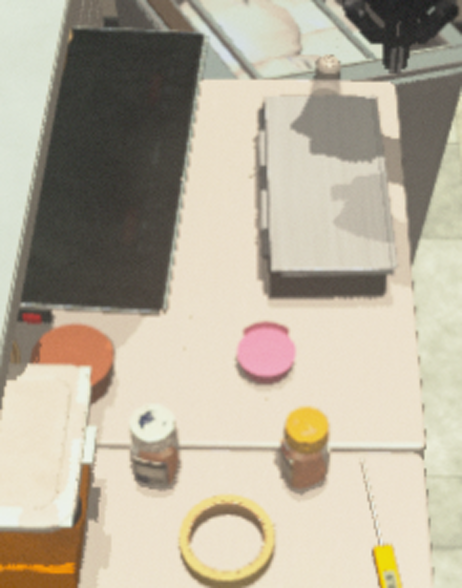

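```bash
python3 - <<'E'
from h import *
for a in(0,.03,.06): print(a,proj('scene',w([.068-.143*np.cos(a),.149,.061+.143*np.sin(a)])).round(1),proj('scene',w([.068-.143*np.cos(a),-.149,.061+.143*np.sin(a)])).round(1))
im=cv2.imread('pics/s13.png')
cv2.imwrite('pics/s13d.png',cv2.resize(im[205:250,310:400],None,fx=8,fy=8,interpolation=cv2.INTER_CUBIC))
E
```

```text
0 [[386.9 227.9]] [[377.1 145. ]]
0.03 [[387.  226.8]] [[377.2 143.8]]
0.06 [[387.1 225.6]] [[377.3 142.7]]
```

View pics/s13d.png

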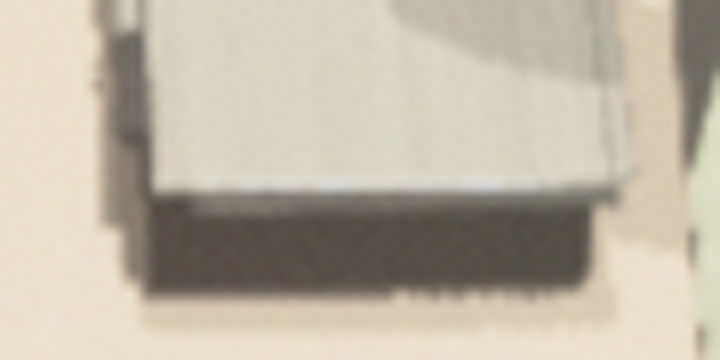

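```bash
python3 - <<'E'
from h import *
print(job.job_done())
E
```

```text
the job is handed in; nothing more can be done
None
```

The orange tub now stands upright in its own compartment, and the station's lid is shut. I handed the job in at about 12 s with the gripper clear of everything.

- **Tub:** I pushed its lid face with the shut fingertips until it fell upright. In the wrist picture taken before the lid was moved, it stood clear of the walls. The two herb tubs showed no sign of having moved.
- **Lid:** I pushed it over from behind along its arc and pressed it down until it met a hard stop. The fingertip was then at 63 mm, about the height of a shut lid. In the last scene picture its front corner is at about (387, 229); (387, 228) is predicted for fully shut.
- **Things on the table:** the ones visible in the last scene picture look to be where they were. I judged this by eye and did not measure it.
- **Press force:** the final press peaked at about 33 N upward at the wrist, about 34 N in total and firmer than I meant. It was the fingertips that pressed, and it stayed below the 40 N and 120 N limits.
- **Measurement that disagreed:** the tub's visible orange part measured smaller than the stated 79 mm, probably because its rim is clear plastic. I therefore found the contact by short pushes instead of relying on the fitted position.

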